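# Stack the glazed drip tiles with cork between and slide them away under the rack

### The arm

A 7-joint arm with a two-finger parallel gripper is mounted at the origin on the work surface. World frame = base frame: x ahead of the robot, y to its left, z up, the work surface at z = 0. Lengths are in m, angles in rad, forces in N, time in s.
With the tool pointing down it reaches from about 0.425 to 0.95 m from the base axis. Payload 4.7 kg.
Tool frame: the origin (TCP) lies between the finger pads; the fingertips stand 25 mm ahead of it and the grasp point (between the pads) lies 6 mm ahead of it; x points along the fingers, z is the direction in which the jaws open and shut, and the axes are right-handed (so a half turn about x gives the same grasp; the last joint's range is limited). The gripper opens to 85 mm and grips with 20 to 120 N. Pads are 22 mm wide; open, the fingers measure 114 mm over their backs; the gripper's body (76 mm by 85 mm) begins 54 mm behind the grasp point. The pads swing forward as they close: fully open they stand 13 mm farther back than shut.
Start: joints at [-0.029, 0.469, -0.049, 1.532, 0.024, 1.141, -0.082], TCP at [0.675, 0, 0.256] pointing down, gripper open.
Joint ranges: [-2.59, 2.59], [-0.33, 1.99], [-1.39, 1.29], [0.1, 2.45], [-1.04, 4.18], [0.21, 1.99], [-2.66, 2.66]. Speed limits (rad/s): [2.57, 2.57, 3.14, 3.14, 3.14, 3.14, 3.14].

### API

Orientations are given as a 3x3 rotation matrix whose columns are the frame's x, y, z axes.
In Python, from rig import * gives the robot as it stands. Calls block until the motion is done:
- movep(position, orientation): joint-space move of the TCP to a pose.
- move_l(position, attitude=None, feed=0.15, until_force=None): straight line of the TCP; attitude=None keeps the orientation; feed is the mean speed in m/s. With until_force (N) it stops when the force on the tool has changed by that much, and returns True; else False.
- move_joints(angles): joint-space move.
- command_gripper(opening, newtons=None): finger opening in m; newtons is the grip in N (None keeps the last); returns when the fingers have stopped.
- sleep(seconds).
- inverse_kinematics(position, orientation): joint angles nearest the present ones, or None.
- sense(): the state.
- camera(name): name is "scene" or "side" or "wrist"; returns (picture, depth): 420x560x3 uint8, red, green, blue; 420x560 float32, m along the optical axis (not along the pixel's ray), 0 where there is no reading.
- camera_params(name): a dict with "K" (3x3 intrinsics, pixels), "position" and "rotation" of the camera in the world; the wrist camera has in their place "tool_from_camera" (4x4, takes a point from camera to tool coordinates, whose origin is the TCP and whose axes are the tool frame's). Camera axes: x right, y down, z forward; pixel columns grow to the right and rows downward; lengths in m; the calibration is good to about 2 mm. A picture is of the moment at which its call begins: read the wrist's pose just before it. camera_params takes no time and is no camera call.
A pose or a line that the arm cannot do raises Unreachable and nothing moves.
- finish_job(): hands the job in, once; it reports no verdict.
The state is a dict: "time_s": time; "joint_pos": joint angles; "qd": joint speeds; "joint_efforts": joint torques, N m; "position": TCP position; "tcp_rot": TCP orientation; "wrist_force": force on the tool from outside, world axes, zero at the start; "ft_torque": the same for the moment, N m; "finger_gap": finger opening in m.
Only numpy, scipy, OpenCV 4.12 (cv2) and the standard library are available. Lean on these libraries where they do the work, as an engineer would, in place of code of your own. Each camera call takes 0.05 s, during which the arm holds its last target.

### The job

Put the glazed drip tiles away: stack all of them flat on the bamboo tray, in one straight pile squarely on the dark rectangle, in any order, with a cork sheet between every two tiles so that the glaze is not chipped, while the tray is still out in front of the rack. Then slide the loaded tray by its handle between the rails under the low shelf until it is fully home against the stop, the pile still neat. Leave the pots, saucer, bottle, fork and tin where they are; a cork sheet that is not needed may stay on the table.

Things in the scene. Friction and masses are not known exactly. Their poses are not given: they have to be found in the camera images.
- tile_a_mid (a point): centre (half-way up) of a flat clay drip tile, terracotta with blue glaze on top, 100 x 50 x 14 mm, 0.15 kg, loose; x along its length, y along its 50 mm width, z up. May be absent (None): 3 or 4 of the 4 tiles are there
- tile_b_mid (a point): centre (half-way up) of a flat clay drip tile, terracotta with green glaze on top, 100 x 50 x 14 mm, 0.15 kg, loose; x along its length, y along its 50 mm width, z up. May be absent (None): 3 or 4 of the 4 tiles are there
- tile_c_mid (a point): centre (half-way up) of a flat clay drip tile, terracotta with cream glaze on top, 100 x 50 x 14 mm, 0.15 kg, loose; x along its length, y along its 50 mm width, z up. May be absent (None): 3 or 4 of the 4 tiles are there
- tile_d_mid (a point): centre (half-way up) of a flat clay drip tile, terracotta with amber glaze on top, 100 x 50 x 14 mm, 0.15 kg, loose; x along its length, y along its 50 mm width, z up. May be absent (None): 3 or 4 of the 4 tiles are there
- sheet_1_mid (a point): centre (half-way up) of a stiff light-brown cork separator sheet, 108 x 56 x 8 mm, 0.03 kg, loose; x along its length, y along its 56 mm width, z up. All three sheets are always there
- sheet_2_mid (a point): centre (half-way up) of a stiff light-brown cork separator sheet, 108 x 56 x 8 mm, 0.03 kg, loose; x along its length, y along its 56 mm width, z up. All three sheets are always there
- sheet_3_mid (a point): centre (half-way up) of a stiff light-brown cork separator sheet, 108 x 56 x 8 mm, 0.03 kg, loose; x along its length, y along its 56 mm width, z up. All three sheets are always there
- tray_mid (a point): centre of the upper face of the loose bamboo tray's floor, where a dark 50 x 100 mm rectangle marks the pile's place. Floor 150 (x) x 140 (y) x 8 mm, on the table between guide rails 18 mm high (3 mm play each side), 0.3-0.5 kg, on waxed runners: 3-8 N to slide when loaded; rims at its two y edges only, tops 17 mm above the table, 128 mm apart. x: the way it slides in, towards the shelf; y: across, along the rectangle's length; z up
- tray_handle (a point): centre of the top of the tray's handle, an upright 24 x 24 mm wooden block on a tongue at the tray's near end, top 62 mm above the table (54 mm above the tray's floor), 118 mm from tray_mid towards tray -x; axes as the tray's. It stays out in front of the shelf when the tray is home
- rack_home (a point): where tray_mid lies when the tray is home against the end stop of the fixed rack; x: the way in. The shelf begins 40 mm before this point and reaches 160 mm past it, 125 mm to each side, underside 125 and top 139 mm above the table; posts 22 mm square 111 mm to each side; rails (outer faces 85 mm each side) run out 320 mm before it. The tray starts 150 to 180 mm short of home
- saucer: bystander, loose, to be left where it is: a round clay saucer, 90 mm across, 16 mm high, among the tiles and sheets; origin at the centre of its underside
- pot: bystander, loose, to be left where it is: a black plastic pot, 100 mm across, 90 mm high; origin at the centre of its underside
- clay_pot: bystander, loose, to be left where it is: a small terracotta pot, 90 mm across, 80 mm high; origin at the centre of its underside
- spray_bottle: bystander, loose, to be left where it is: a white spray bottle, 72 mm across, about 200 mm high; origin at the centre of its underside
- garden_fork: bystander, loose, to be left where it is: a red-handled steel hand fork lying flat, 250 mm long along its x; origin at the table height, about mid-length
- feed_tin: bystander, loose, to be left where it is: a round plant-feed tin, 72 mm across, 90 mm high; origin at the centre of its underside
Not all that is in view belongs to the job. What is shaped like the part that bears tile_d_mid but red is not meant. What is shaped like the part that bears sheet_1_mid but yellow is not meant.

How it is judged:
By the outcome, as a careful person would: the job done as asked, in the order asked, and still so for the second after the job is handed in, with the robot touching nothing.
Of tile_a, tile_b, tile_c, tile_d only 3 to 4 are there at a start; the rules pass over those that are not, and their reading is None.
At some moment in a run one of tray may be knocked a few centimetres aside while the robot is not near it.
Once in a run the grip may slacken for a moment while it holds something.
It also fails if it takes over 210 s, if anything falls off the work surface, if the arm or the gripper's body presses on something with over 40 N, if the wrist force passes 120 N, or if a joint passes its speed limit or range.

## Working session

There is one attempt and no reset: what is moved stays moved. The work goes in short steps, each a Python script; the robot and the scene stay as the last script left them, time stands still between calls to the robot, and variables do not carry over. Pictures are saved under pics/ and viewed, and the job is handed in when it is done.

```bash
mkdir -p pics; ls; python3 - <<'E'
from rig import *
import cv2,numpy as np
np.set_printoptions(precision=4,suppress=True)
for n in ["scene","side","wrist"]:
    p,d=camera(n); cv2.imwrite(f"pics/{n}0.png",p[:,:,::-1]); np.savez(f"pics/{n}0.npz",p=p,d=d)
    print(n,camera_params(n), d.min(),d.max())
print(sense())
E
```

```text
pics
scene {'K': array([[426.3181,   0.    , 279.6018],
       [  0.    , 426.3181, 210.1125],
       [  0.    ,   0.    ,   1.    ]]), 'position': array([ 1.2201, -0.7273,  0.9152]), 'rotation': array([[ 0.6952,  0.4662, -0.5471],
       [ 0.7186, -0.4677,  0.5146],
       [-0.0159, -0.7509, -0.6602]])} 0.0 3.999559
side {'K': array([[434.0058,   0.    , 280.4094],
       [  0.    , 434.0058, 207.5951],
       [  0.    ,   0.    ,   1.    ]]), 'position': array([-0.2333,  1.0459,  0.992 ]), 'rotation': array([[-0.8401, -0.2952,  0.455 ],
       [-0.542 ,  0.4891, -0.6834],
       [-0.0208, -0.8207, -0.5709]])} 0.0 3.5701046
wrist {'K': array([[310.7041,   0.    , 281.278 ],
       [  0.    , 310.7041, 205.4906],
       [  0.    ,   0.    ,   1.    ]]), 'tool_from_camera': array([[-0.0001, -0.2887,  0.9574, -0.118 ],
       [ 0.0014, -0.9574, -0.2887,  0.0735],
       [ 1.    ,  0.0013,  0.0005, -0.0007],
       [ 0.    ,  0.    ,  0.    ,  1.    ]])} 0.0 1.2952021
{'time_s': 0.15, 'joint_pos': array([-0.0289,  0.4693, -0.0486,  1.5334,  0.0241,  1.141 , -0.0823]), 'qd': array([ 0.0005, -0.0011,  0.0004, -0.0039,  0.0009,  0.0006, -0.0013]), 'joint_efforts': array([  0.0003, -51.0768,  -0.0467, -23.798 ,   0.0108,   0.0054,
        -0.    ]), 'position': array([0.6746, 0.    , 0.2555]), 'tcp_rot': array([[-0.0015, -0.    ,  1.    ],
       [-0.0001,  1.    ,  0.    ],
       [-1.    , -0.0001, -0.0015]]), 'wrist_force': array([ 0.3117, -1.7034, -0.2334]), 'ft_torque': array([-0.0099, -0.0328,  0.0738]), 'finger_gap': 0.08536288816660614}
```

View pics/scene0.png

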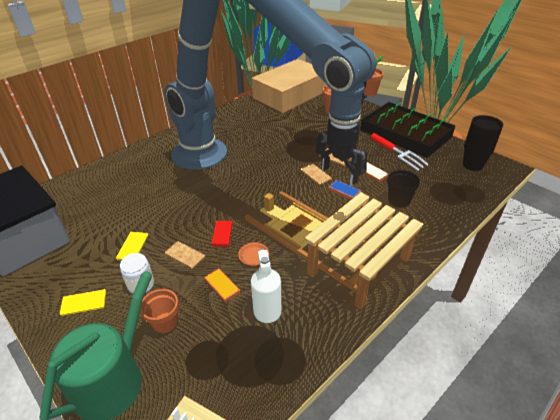

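View pics/side0.png

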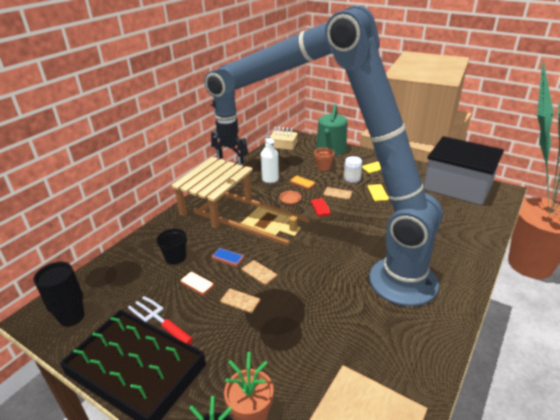

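View pics/wrist0.png

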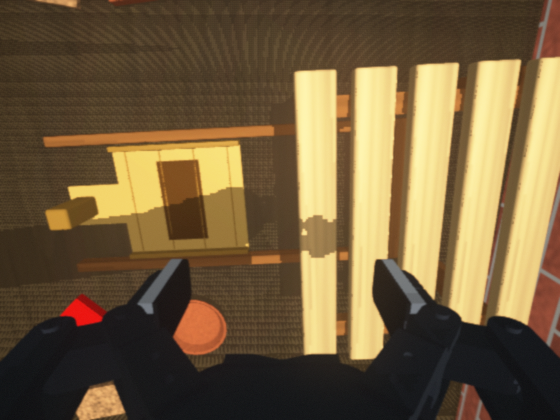

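```bash
cat > h.py <<'E'
import cv2,numpy as np
from rig import *
np.set_printoptions(precision=4,suppress=True)
def shot(n,save=None):
    s=sense()
    p,d=camera(n); c=camera_params(n)
    if n=="wrist":
        T=np.eye(4);T[:3,:3]=s["tcp_rot"];T[:3,3]=s["position"];T=T@c["tool_from_camera"]
        R,t=T[:3,:3],T[:3,3]
    else: R,t=c["rotation"],c["position"]
    if save: cv2.imwrite(f"pics/{save}.png",p[:,:,::-1])
    return dict(p=p,d=d,K=c["K"],R=R,t=t)
def onplane(v,uv,z):
    uv=np.atleast_2d(uv).astype(float)
    r=np.c_[(uv[:,0]-v["K"][0,2])/v["K"][0,0],(uv[:,1]-v["K"][1,2])/v["K"][1,1],np.ones(len(uv))]@v["R"].T
    return v["t"]+r*((z-v["t"][2])/r[:,2])[:,None]
def cloud(v):
    h,w=v["d"].shape; u,vv=np.meshgrid(np.arange(w),np.arange(h))
    d=v["d"]; c=np.stack([(u-v["K"][0,2])/v["K"][0,0]*d,(vv-v["K"][1,2])/v["K"][1,1]*d,d],-1)
    return c@v["R"].T+v["t"]
def proj(v,P):
    q=(np.atleast_2d(P)-v["t"])@v["R"]; q=q@v["K"].T
    return q[:,:2]/q[:,2:]
def rects(v,mask,ztop,minA=60):
    """regions of mask -> list of (centre xy, angle of long side, long, short, pixel centre)"""
    cs,_=cv2.findContours(mask.astype(np.uint8),cv2.RETR_EXTERNAL,cv2.CHAIN_APPROX_NONE)
    out=[]
    for c in cs:
        if cv2.contourArea(c)<minA: continue
        P=onplane(v,c[:,0],ztop)[:,:2].astype(np.float32)
        (cx,cy),(w,h),a=cv2.minAreaRect(P*1000)
        a=np.radians(a)
        if w<h: w,h=h,w; a+=np.pi/2
        a=(a+np.pi/2)%np.pi-np.pi/2
        out.append((np.array([cx,cy])/1000,a,w,h,c[:,0].mean(0)))
    return out
def hsv(v): return cv2.cvtColor(v["p"],cv2.COLOR_RGB2HSV)
E
python3 - <<'E'
from h import *
for n in ["scene","side"]:
    v=shot(n); C=cloud(v); H=hsv(v); print(n)
    for nm,(u,w) in ({"shA":(185,254),"shB":(316,174),"cream":(376,171),"blue":(345,188),"amber":(222,284),"red":(222,233),"saucer":(253,254),"hand":(270,201),"shelf":(365,235),"pot":(403,175),"bottle":(266,290),"tin":(137,260),"clay":(160,297),"fork":(400,150)} if n=="scene" else {"shA":(337,193),"shB":(260,271),"shC":(240,299),"cream":(197,283),"blue":(227,256),"amber":(302,182),"red":(320,207),"saucer":(290,197),"shelf":(212,177),"yellow":(378,192),"y2":(372,167)}).items():
        print(nm,H[w,u],C[w,u])
E
```

```text
scene
shA [ 19 117 241] [ 0.4111 -0.3471  0.0063]
shB [ 17 122 232] [0.4165 0.2111 0.0037]
cream [ 27  11 251] [0.5614 0.369  0.0094]
blue [108 190 199] [0.5473 0.2128 0.0119]
amber [ 22 225 245] [ 0.5786 -0.3419  0.0125]
red [  1 224 243] [ 0.4241 -0.2201  0.0127]
saucer [ 11 164 228] [ 0.5485 -0.2052  0.0033]
hand [ 18 166 135] [ 0.4481 -0.0418  0.0473]
shelf [ 24  97 248] [ 0.7999 -0.0302  0.1343]
pot [ 7 57 40] [0.682  0.3388 0.0707]
bottle [ 70   3 252] [ 0.7466 -0.3302  0.1287]
tin [102   5 250] [ 0.4103 -0.4821  0.0856]
clay [ 10 168 210] [ 0.536  -0.4971  0.0601]
fork [150   2 137] [ 0.5357  0.5603 -0.0031]
side
shA [ 18  97 241] [ 0.407  -0.3424  0.0082]
shB [ 17 102 238] [0.4094 0.2109 0.0098]
shC [ 18  95 241] [0.3899 0.3449 0.0106]
cream [ 30   4 253] [0.5447 0.3656 0.0154]
blue [108 196 212] [0.5439 0.2144 0.016 ]
amber [ 22 174 249] [ 0.567 -0.328  0.019]
red [  0 197 247] [ 0.4139 -0.2075  0.0151]
saucer [ 10 147 233] [ 0.5591 -0.2175  0.0072]
shelf [ 24  63 251] [ 0.7834 -0.0113  0.1399]
yellow [ 29 141 255] [ 0.263  -0.43    0.0124]
y2 [ 29 140 255] [ 0.3672 -0.6133  0.0114]
```

```bash
cat >> h.py <<'E'
DOWN=np.array([[0,0,1.],[0,1,0],[-1,0,0]])  # x down, y=+y, z=+x
def att(a):
    """tool down, jaw direction (z) at world angle a"""
    z=np.array([np.cos(a),np.sin(a),0]);x=np.array([0,0,-1.]);return np.c_[x,np.cross(z,x),z]
E
python3 - <<'E'
from h import *
import pickle
V={}
for nm,p in dict(L=(.5,.27,.32),M=(.5,0.0,.32),R=(.5,-.28,.32)).items():
    movep(np.array(p),att(0)); sleep(.2); V[nm]=shot("wrist","wr_"+nm)
pickle.dump(V,open("v.pkl","wb"))
print(sense()["time_s"],sense()["position"])
E
python3 -c "
import cv2,numpy as np
a=[cv2.imread(f'pics/wr_{n}.png') for n in 'LMR']
cv2.imwrite('pics/s1.png',cv2.resize(np.vstack([np.hstack(a[:2]),np.hstack([a[2],a[2]*0])]),(800,600)))"
```

```text
4.375 [ 0.5006 -0.2786  0.3201]
```

View pics/s1.png

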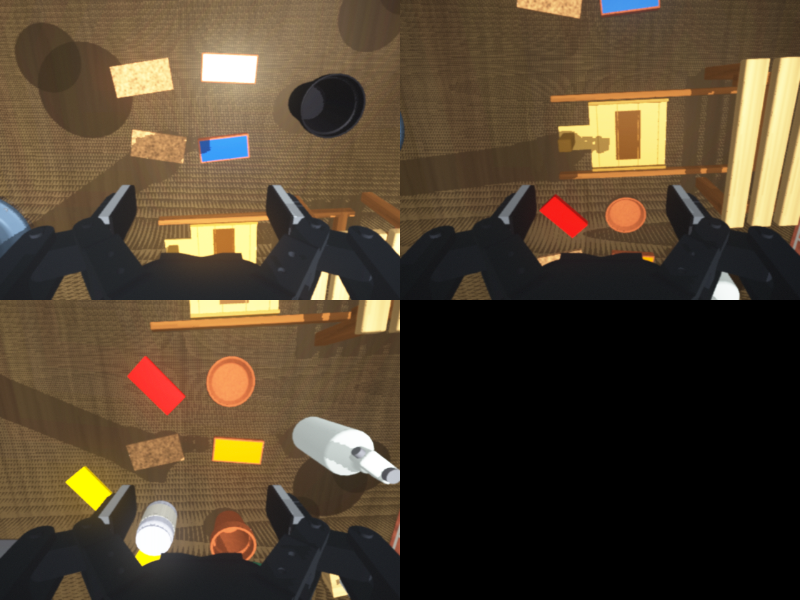

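```bash
cat >> h.py <<'E'
MASK=dict(
 blue=(((100,100,60),(120,255,255)),.014), amber=(((16,170,150),(26,255,255)),.014),
 cream=(((10,0,200),(40,60,255)),.014), cork=(((8,50,90),(22,165,255)),.008), red=(((0,180,120),(4,255,255)),.014))
def find(v,nm,z=None,close=5):
    (lo,hi),zt=MASK[nm]; m=cv2.inRange(hsv(v),lo,hi)
    if close: m=cv2.morphologyEx(m,cv2.MORPH_CLOSE,np.ones((close,close)))
    m=cv2.morphologyEx(m,cv2.MORPH_OPEN,np.ones((3,3)))
    return [r for r in rects(v,m,zt if z is None else z,150)]
E
python3 - <<'E'
from h import *
import pickle
V=pickle.load(open("v.pkl","rb"))
for k in "LMR":
  for nm in ("blue","amber","cream","cork"):
    for r in find(V[k],nm):
        if r[3]<30 or r[2]>150: continue
        print(k,nm,r[0],"a%.1f %.0fx%.0f"%(np.degrees(r[1]),r[2],r[3]),r[4].round())
v=V["M"]; C=cloud(v)
H=hsv(v)
for u,w in [(320,190),(295,145),(340,200),(320,240),(237,197),(280,138),(280,246),(500,150),(310,140),(235,188)]: print(u,w,H[w,u],C[w,u])
cv2.imwrite("pics/Mz.png",cv2.resize(v["p"][110:270,190:350,::-1],None,fx=4,fy=3.7,interpolation=cv2.INTER_CUBIC))
E
```

```text
L blue [0.5457 0.2103] a7.0 92x42 [313. 208.]
L cork [ 0.1688 -0.15  ] a-0.0 98x87 [101. 405.]
M cork [ 0.1701 -0.4208] a0.3 89x83 [101. 405.]
R amber [ 0.5744 -0.3437] a0.2 97x45 [337. 217.]
R cork [ 0.1722 -0.6994] a0.2 95x85 [101. 405.]
R cork [ 0.8319 -0.6957] a0.2 94x87 [461. 407.]
320 190 [ 14 181 161] [ 0.5549 -0.0313  0.0075]
295 145 [ 21 155 240] [0.5179 0.0328 0.0164]
340 200 [ 26 114 253] [ 0.5842 -0.0458  0.008 ]
320 240 [ 14 175 182] [ 0.5567 -0.1041  0.0172]
237 197 [ 18 176 136] [ 0.4443 -0.0272  0.0621]
280 138 [ 15 175 217] [0.4978 0.042  0.0178]
280 246 [ 15 174 217] [ 0.4982 -0.1132  0.0188]
500 150 [ 24  96 250] [0.7083 0.0412 0.1386]
310 140 [ 18 164 166] [0.5385 0.0386 0.0074]
235 188 [ 18 171 115] [ 0.4365 -0.0248  0.0243]
```

View pics/Mz.png

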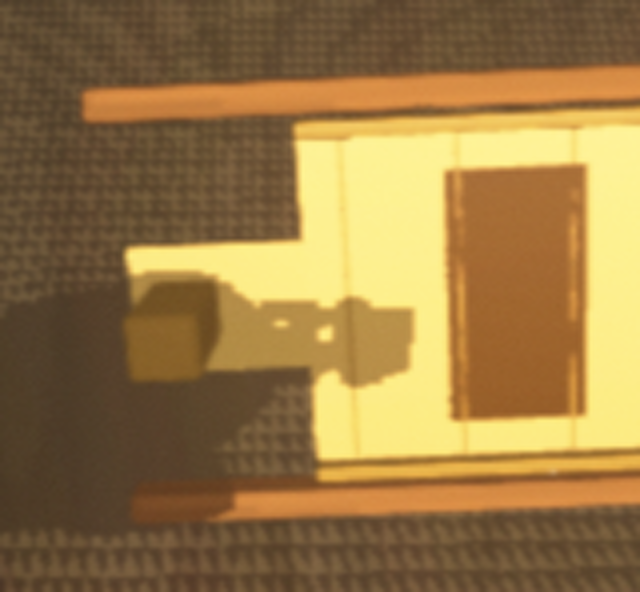

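```bash
python3 - <<'E'
from h import *
import pickle
V=pickle.load(open("v.pkl","rb"))
for k,pts in dict(L=[(198,108),(222,205),(320,95),(313,208),(260,160)],R=[(215,210),(335,212),(260,180)]).items():
    v=V[k];C=cloud(v);H=hsv(v)
    for u,w in pts: print(k,u,w,H[w-2:w+3,u-2:u+3].reshape(-1,3).mean(0),C[w-2:w+3,u-2:u+3].reshape(-1,3).mean(0),C[w-2:w+3,u-2:u+3,2].std())
    m=((C[...,2]>.0045)&(C[...,2]<.025)).astype(np.uint8)
    m=cv2.morphologyEx(m,cv2.MORPH_OPEN,np.ones((3,3)))
    for z in (.008,.014):
      for r in rects(v,m,z,300):
        if 35<r[3]<65 and r[2]<140: print(k,z,r[0],"a%.1f %.0fx%.0f"%(np.degrees(r[1]),r[2],r[3]),r[4].round())
E
```

```text
L 198 108 [ 25.68  76.2  254.76] [0.3905 0.347  0.0082] 0.0008444741477456703
L 222 205 [ 15.56 131.12 208.16] [0.4146 0.2135 0.0082] 0.0008388500113064334
L 320 95 [  0.   0. 255.] [0.55   0.3627 0.0146] 0.0006259584927097817
L 313 208 [104.   192.96 249.08] [0.5453 0.2108 0.0147] 0.0007581824082723506
L 260 160 [ 16.52 102.56 139.24] [0.4703 0.2772 0.0005] 0.0008107760025619097
L 0.008 [0.794  0.0419] a-0.1 96x56 [469. 303.]
L 0.008 [0.0747 0.0314] a-81.6 117x64 [ 15. 312.]
L 0.008 [0.5464 0.2101] a7.0 101x53 [314. 207.]
L 0.008 [0.4138 0.2133] a-9.0 108x57 [221. 204.]
L 0.008 [0.7226 0.2979] a76.2 75x54 [441. 147.]
L 0.008 [0.3912 0.3455] a8.3 108x56 [198. 109.]
L 0.008 [0.5516 0.3621] a-2.3 101x51 [321.  95.]
L 0.014 [0.7899 0.0461] a-0.1 95x55 [469. 303.]
L 0.014 [0.0806 0.0357] a-81.6 115x63 [ 15. 312.]
L 0.014 [0.5458 0.212 ] a7.0 100x52 [314. 207.]
L 0.014 [0.415  0.2151] a-9.0 106x56 [221. 204.]
L 0.014 [0.7194 0.2985] a76.2 74x53 [441. 147.]
L 0.014 [0.3928 0.3454] a8.3 107x55 [198. 109.]
L 0.014 [0.5509 0.3619] a-2.3 100x50 [321.  95.]
R 215 210 [ 14.96 136.28 175.28] [ 0.4044 -0.3414  0.0084] 0.0006700022561191055
R 335 212 [ 27.   253.36 254.  ] [ 0.5744 -0.3362  0.0316] 0.08297712267964122
R 260 180 [ 15.52 127.72 116.96] [ 0.4698 -0.2983  0.001 ] 0.0008141765415180621
R 0.008 [ 0.3742 -0.6042] a24.8 53x40 [206. 360.]
R 0.008 [ 0.2627 -0.4289] a-51.7 87x58 [125. 262.]
R 0.008 [ 0.575  -0.3415] a-4.0 102x53 [332. 210.]
R 0.008 [ 0.4078 -0.3466] a13.2 108x57 [218. 213.]
R 0.008 [ 0.4172 -0.2164] a-45.4 101x51 [219. 120.]
R 0.014 [ 0.376  -0.5987] a24.8 53x39 [206. 360.]
R 0.014 [ 0.266  -0.4258] a-51.7 86x58 [125. 262.]
R 0.014 [ 0.574  -0.3396] a-4.0 100x52 [332. 210.]
R 0.014 [ 0.4091 -0.3446] a13.2 107x56 [218. 213.]
R 0.014 [ 0.4183 -0.2162] a-45.4 100x51 [219. 120.]
```

```bash
cat >> h.py <<'E'
def tray(v,verbose=False,top=.008,rng=((15,140,60),(24,255,255))):
    """dark rectangle on the tray; returns xy, angle of tray x, long, short"""
    H=hsv(v);C=cloud(v)
    m=((C[...,2]>.003)&(C[...,2]<.0135)&(H[...,0]>8)&(H[...,0]<20)&(H[...,2]<205)&(H[...,1]>145)).astype(np.uint8)
    m=cv2.morphologyEx(m,cv2.MORPH_CLOSE,np.ones((5,5))); m=cv2.morphologyEx(m,cv2.MORPH_OPEN,np.ones((5,5)))
    out=[r for r in rects(v,m,.008,150) if 85<r[2]<112 and 40<r[3]<60]
    return [(r[0],(r[1]-np.pi/2+np.pi/2)%np.pi-np.pi/2,r[2],r[3],r[4]) for r in out]
E
python3 - <<'E'
from h import *
import pickle
V=pickle.load(open("v.pkl","rb"))
v=V["M"];print([ (r[0],np.degrees(r[1]),r[2:]) for r in tray(v)])
C=cloud(v);H=hsv(v)
# bright tray outline & rails
m=((C[...,2]>.012)&(C[...,2]<.024)).astype(np.uint8)
for r in rects(v,m,.018,200): print("rail",r[0],np.degrees(r[1]),r[2:])
m=((C[...,2]>.05)&(C[...,2]<.07)).astype(np.uint8)
for r in rects(v,m,.062,100): print("handle?",r[0],np.degrees(r[1]),r[2:])
m=((C[...,2]>.13)&(C[...,2]<.148)).astype(np.uint8)
for r in rects(v,m,.139,100): print("slat",r[0],np.degrees(r[1]),r[2:])
E
```

```text
[(array([ 0.5526, -0.0309]), np.float64(3.100939512252792), (98.66839599609375, 47.23649978637695, array([318.7056, 188.3807])))]
rail [ 0.5544 -0.2074] 0.24818061292171734 (86.82381439208984, 85.98683166503906, array([315.7584, 300.7114]))
rail [ 0.4193 -0.2126] -45.27388000488282 (99.37157440185547, 50.76185989379883, array([229.    , 302.9444]))
rail [ 0.5852 -0.1018] 2.9441161155700706 (343.4643859863281, 23.0964298248291, array([338.4218, 240.3822]))
rail [0.5495 0.0367] 2.939487218856807 (148.9426727294922, 6.372071266174316, array([319.2489, 142.2052]))
rail [0.5774 0.05  ] 2.9440762996673637 (343.614501953125, 12.242880821228027, array([341.4907, 131.9591]))
rail [ 0.8071 -0.0168] -87.0309748649597 (169.08859252929688, 6.158448696136475, array([504.5587, 178.7571]))
rail [0.5465 0.1904] 0.24511232972144517 (98.47683715820312, 21.895950317382812, array([319.6564,   8.0205]))
handle? [ 0.7084 -0.1266] 42.87192916870117 (29.878143310546875, 27.4610538482666, array([436.5072, 269.4928]))
handle? [ 0.4365 -0.0346] 0.2471793591976226 (25.111923217773438, 24.929561614990234, array([231.1739, 202.6232]))
handle? [0.6912 0.0875] -84.90976667404175 (22.167736053466797, 11.748299598693848, array([448.8596, 101.5439]))
slat [ 0.7208 -0.2802] 0.25058025121688804 (48.377628326416016, 32.572845458984375, array([455.0297, 410.9901]))
slat [ 0.7716 -0.0492] -77.00640392303467 (195.36431884765625, 36.791114807128906, array([549.5141, 232.8721]))
slat [ 0.7    -0.0227] -87.04457712173462 (249.14443969726562, 35.657684326171875, array([482.3616, 195.5386]))
slat [ 0.7417 -0.0203] -87.03349089622498 (248.76779174804688, 37.17376708984375, array([523.4964, 195.927 ]))
```

```bash
cat >> h.py <<'E'
SAFE=.16
def st(): 
    s=sense(); return s
E
python3 - <<'E'
from h import *
c=np.array([0.5458,0.212]); a=np.radians(7.0)
A=att(a+np.pi/2)
print(inverse_kinematics(np.array([*c,.03]),A))
command_gripper(.072,40)
movep(np.array([*c,.10]),A); print(sense()["position"],sense()["finger_gap"],sense()["wrist_force"])
hit=move_l(np.array([*c,.012]),feed=.03,until_force=4)
print(hit,sense()["position"],sense()["wrist_force"],sense()["time_s"])
shot("wrist","w1"); shot("scene","sc1")
E
```

```text
[-0.141   0.6451 -0.4056  1.9045  0.3919  0.6701  0.9082]
[0.5468 0.2104 0.1004] 0.07220962049909925 [-0.1322 -0.7453  0.3095]
True [0.5458 0.212  0.0168] [-0.3579 -0.7957  3.9886] 9.075
```

View pics/w1.png

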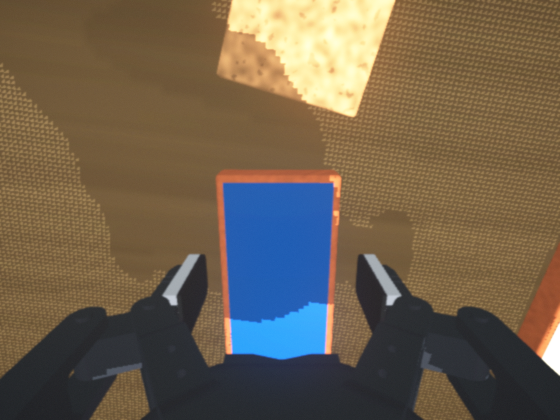

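```bash
cat >> h.py <<'E'
GZ=dict(tile=.0245,sheet=.022)
W=dict(tile=.050,sheet=.056)
def pick(c,jaw,kind,F=45,hi=.12):
    A=att(jaw); c=np.asarray(c)
    command_gripper(.074,F)
    movep(np.array([*c,hi]),A)
    h=move_l(np.array([*c,GZ[kind]]),feed=.08,until_force=6)
    if h: print("HIT on descent",sense()["position"]); return False
    command_gripper(.03,F)
    s=sense(); print("grip gap %.4f"%s["finger_gap"],s["position"])
    move_l(np.array([*c,.16]),feed=.15)
    s=sense(); print("lift gap %.4f"%s["finger_gap"],s["wrist_force"],s["time_s"])
    return abs(s["finger_gap"]-W[kind])<.006
E
python3 - <<'E'
from h import *
c=np.array([0.5458,0.212])
move_l(np.array([*c,GZ["tile"]]),feed=.03)
command_gripper(.03,45); s=sense(); print(s["finger_gap"],s["wrist_force"])
move_l(np.array([*c,.16])); s=sense(); print(s["finger_gap"],s["wrist_force"])
movep(np.array([.52,-.17,.28]),att(np.radians(2.95))); sleep(.2)
v=shot("wrist","w2"); print([(r[0],np.degrees(r[1]),r[2:]) for r in tray(v)]); s=sense();print(s["finger_gap"],s["time_s"],s["wrist_force"])
E
```

```text
0.04871785327369099 [-1.0968 -0.1634  3.068 ]
0.04915270201731337 [-0.082  -0.0109 -2.4583]
[(array([ 0.5528, -0.0304]), np.float64(2.8298935890197825), (98.83848571777344, 48.367645263671875, array([317.171,  52.026])))]
0.048888876807925655 12.7167 [-0.6821  0.0765 -0.8813]
```

View pics/w2.png

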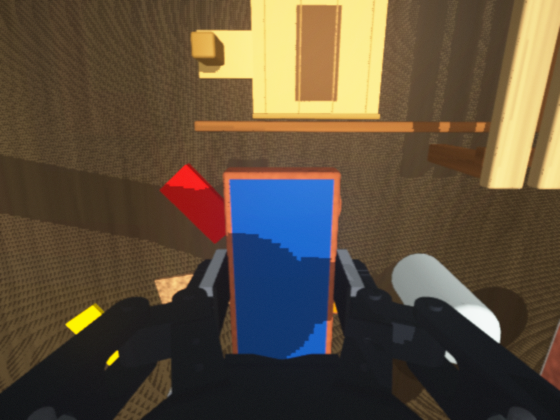

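```bash
cat >> h.py <<'E'
def held(v=None):
    """end-edge y (tool) of the held plate at z=-18,0,18mm, and mean height ahead of TCP; plate half-length 50/54 if centred"""
    if v is None: v=shot("wrist")
    s=sense(); C=(cloud(v)-s["position"])@s["tcp_rot"]
    m=(C[...,0]>-.01)&(C[...,0]<.04)&(C[...,1]>.0)&(C[...,1]<.1)&(v["d"]>0)
    ys=[]
    for z in (-.018,0,.018):
        mm=m&(abs(C[...,2]-z)<.002); ys.append(np.percentile(C[mm][:,1],98) if mm.sum()>5 else np.nan)
    q=C[m&(abs(C[...,2])<.02)]
    xf=np.median(q[:,0]) if len(q) else np.nan
    tilt=np.polyfit(q[:,1],q[:,0],1)[0] if len(q) else np.nan
    return np.array(ys),xf,np.degrees(np.arctan(tilt))
def place(c,jaw,bottom,kind,hi=.15):
    A=att(jaw); c=np.asarray(c); z=bottom+GZ[kind]
    movep(np.array([*c,max(hi,z+.04)]),A)
    move_l(np.array([*c,z+.012]),feed=.12)
    h=move_l(np.array([*c,z-.003]),feed=.015,until_force=3)
    s=sense(); print("place hit",h,"z-exp %.4f"%(s["position"][2]-z),"gap %.4f"%s["finger_gap"],s["wrist_force"])
    command_gripper(W[kind]+.02)
    move_l(np.array([*c,.17]),feed=.15)
    print("t",sense()["time_s"])
E
python3 - <<'E'
from h import *
print(held())
E
```

```text
(array([0.0498, 0.0499, 0.0499]), np.float64(0.010148600461657747), np.float64(2.0571443831805363))
```

```bash
cat >> h.py <<'E'
TR=np.array([.5527,-.0306]); TA=np.radians(2.94)
def plates(v,zlo,zhi,ztop):
    C=cloud(v); m=((C[...,2]>zlo)&(C[...,2]<zhi)).astype(np.uint8)
    m=cv2.morphologyEx(m,cv2.MORPH_OPEN,np.ones((3,3)))
    return [(r[0],np.degrees(r[1]),r[2:]) for r in rects(v,m,ztop,300) if 40<r[3]<65 and 85<r[2]<125]
E
python3 - <<'E'
from h import *
place(TR,TA,.008,"tile")
movep(np.array([.52,-.02,.30]),att(TA)); sleep(.2)
v=shot("wrist","w3"); print(plates(v,.018,.028,.022)); print([(r[0],np.degrees(r[1]),r[2:]) for r in tray(v)])
C=cloud(v)
m=((C[...,2]>.012)&(C[...,2]<.024)).astype(np.uint8)
for r in rects(v,m,.018,150): print("rail",r[0],np.degrees(r[1]),r[2:])
m=((C[...,2]>.05)&(C[...,2]<.07)).astype(np.uint8)
for r in rects(v,m,.062,100): print("handle?",r[0],np.degrees(r[1]),r[2:])
E
```

```text
place hit True z-exp 0.0001 gap 0.0489 [-1.3128  0.1303  4.8044]
t 16.75
[(array([ 0.552 , -0.0304]), np.float64(-86.9248721599579), (98.85084533691406, 49.87199020385742, array([307.0658, 178.9781])))]
[(array([ 0.4864, -0.0655]), np.float64(80.52254486083983), (89.18080139160156, 40.88835144042969, array([257.7371, 198.3486])))]
rail [ 0.4304 -0.2238] -45.4553337097168 (68.26988220214844, 50.58460235595703, array([219.5044, 303.3628]))
rail [ 0.5545 -0.2074] 3.119725227355963 (86.85688781738281, 85.98918151855469, array([299.4359, 297.3718]))
rail [ 0.585 -0.102] 3.0941710472106934 (342.407470703125, 22.118385314941406, array([320.5695, 233.7393]))
rail [ 0.5524 -0.0312] -86.97400784492491 (99.85476684570312, 50.520931243896484, array([307.1518, 179.1607]))
rail [0.55   0.0364] 3.014417886734015 (148.15945434570312, 6.036840438842773, array([309.2571, 127.1714]))
rail [ 0.8074 -0.0169] -87.04819583892824 (168.1076202392578, 6.243037700653076, array([504.2357, 175.8479]))
rail [0.5768 0.0498] 3.0071673393249543 (343.1487731933594, 10.689316749572754, array([332.2513, 117.4747]))
handle? [ 0.7085 -0.1264] 42.19619369506835 (29.911691665649414, 26.706953048706055, array([427.6301, 269.0137]))
handle? [ 0.4369 -0.0347] 3.047655344009396 (25.610010147094727, 25.198434829711914, array([211.4865, 186.8919]))
handle? [0.6986 0.0882] 2.998039007186894 (25.308244705200195, 21.9638614654541, array([452.1932,  90.6364]))
```

View pics/w3.png

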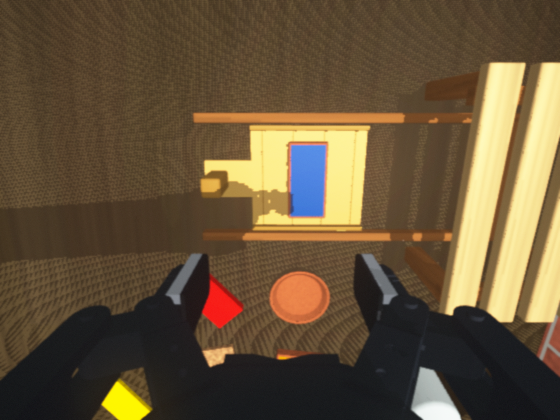

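```bash
cat >> h.py <<'E'
def cycle(c,a_deg,kind,bottom,tag,do_place=True):
    """pick plate, check hold and pile, place"""
    if not pick(c,np.radians(a_deg+90),kind): print("PICK BAD"); return
    movep(np.array([.52,-.17,.28]),att(TA)); sleep(.2)
    v=shot("wrist",tag+"_held"); y,xf,t=held(v)
    print("held",y,xf,t,"gap %.4f"%sense()["finger_gap"])
    P=[p for p in plates(v,bottom-.004,bottom+.006,bottom) if np.hypot(*(p[0]-TR))<.06]; print("pile",P)
    L=.05 if kind=="tile" else .054
    if len(P)!=1 or np.hypot(*(P[0][0]-TR))>.003 : print("PILE CHECK"); return
    if np.isnan(y).any() or abs(y[1]-L)>.004 or abs(y[0]-y[2])>.003 or abs(xf-(GZ[kind]-(.014 if kind=="tile" else .008)))>.003: print("HOLD CHECK"); return
    off=y[1]-L   # plate centre is off along tool y
    c2=TR-off*att(TA)[:2,1]
    place(c2,TA,bottom,kind)
    look(bottom+(.014 if kind=="tile" else .008),tag)
def look(top,tag):
    movep(np.array([.52,-.02,.30]),att(TA)); sleep(.2)
    v=shot("wrist",tag+"_after"); print("after",[p for p in plates(v,top-.004,top+.006,top) if np.hypot(*(p[0]-TR))<.06])
E
python3 - <<'E'
from h import *
cycle([0.4138,.2133],-9,"sheet",.022,"s1")
E
```

```text
grip gap 0.0545 [0.4141 0.2134 0.0228]
lift gap 0.0545 [-0.8637 -0.2468 -0.5182] 21.775
held [0.0545 0.0546 0.0546] 0.01459559570900702 0.40214632598422834 gap 0.0544
pile [(array([ 0.5518, -0.0316]), np.float64(-87.02001571655272), (99.15169525146484, 49.91322326660156, array([317.8188,  49.9861])))]
place hit True z-exp 0.0009 gap 0.0541 [-0.1354  0.4179  3.8268]
t 27.3417
after [(array([ 0.5522, -0.0303]), np.float64(-86.91914534568787), (107.40675354003906, 55.814178466796875, array([307.749 , 180.0463])))]
```

Sheet 1 sits on target. Next is the cream tile, then sheet 2.

```bash
python3 - <<'E'
from h import *
cycle([0.5509,.3619],-2.3,"tile",.030,"t2")
E
```

```text
grip gap 0.0491 [0.5513 0.3622 0.0253]
lift gap 0.0487 [-0.8663 -0.5811 -1.9393] 32.7
held [0.0499 0.05   0.05  ] 0.01072200729961577 1.5858678084818438 gap 0.0489
pile [(array([ 0.552 , -0.0337]), np.float64(-86.99865341186522), (100.95661926269531, 55.976051330566406, array([318.3942,  50.9327])))]
PILE CHECK
```

```bash
sed -i 's/\[.52,-.17,.28\]/[.52,-.15,.30]/' h.py; python3 - <<'E'
from h import *
place(TR,TA,.030,"tile"); look(.044,"t2")
E
python3 - <<'E'
from h import *
cycle([0.3912,.3455],8.3,"sheet",.044,"s2")
E
```

```text
place hit True z-exp 0.0008 gap 0.0487 [-1.1765 -0.261   4.858 ]
t 38.5417
after [(array([ 0.5524, -0.0308]), np.float64(-86.91901135444643), (99.07075500488281, 49.28739547729492, array([308.4647, 183.4689])))]
grip gap 0.0543 [0.3915 0.3457 0.0228]
lift gap 0.0550 [ 0.159   1.3025 -0.3118] 43.9333
held [0.0543 0.0544 0.0544] 0.014546673335172844 0.5438346565534061 gap 0.0546
pile [(array([ 0.5519, -0.0311]), np.float64(-86.87499904632568), (98.59577941894531, 49.869747161865234, array([316.2203,  69.7867])))]
place hit True z-exp 0.0009 gap 0.0542 [-0.5464 -0.3713  4.0044]
t 49.5667
after [(array([ 0.5512, -0.0276]), np.float64(-87.80761766433716), (108.03998565673828, 55.9240608215332, array([308.8652, 181.5618])))]
```

View pics/t2_after.png

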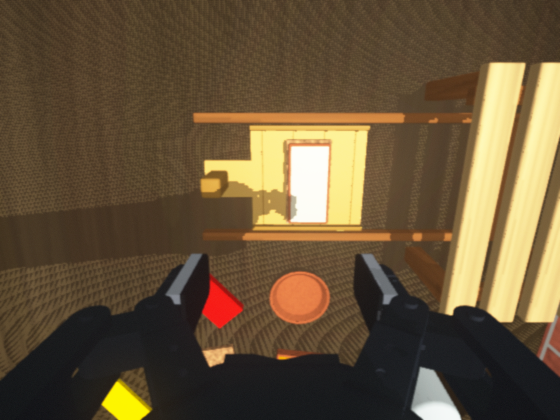

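```bash
python3 - <<'E'
from h import *
sleep(.3)
v=shot("wrist","chk")
C=cloud(v)
print(plates(v,.048,.058,.052))
m=((C[...,2]>.05)&(C[...,2]<.07)).astype(np.uint8)
for r in rects(v,m,.062,100): print("handle?",r[0],np.degrees(r[1]),r[2:])
m=((C[...,2]>.012)&(C[...,2]<.024)).astype(np.uint8)
for r in rects(v,m,.018,150): print("rail",r[0],np.degrees(r[1]),r[2:])
cv2.imwrite("pics/chkz.png",cv2.resize(v["p"][100:260,190:390,::-1],None,fx=4,fy=3.7,interpolation=cv2.INTER_CUBIC))
E
```

```text
[(array([ 0.5513, -0.0276]), np.float64(-87.82073259353636), (108.06007385253906, 55.9161491394043, array([307.4228, 181.2794])))]
handle? [ 0.7078 -0.1276] 47.77558517456055 (28.64012336730957, 26.68484878540039, array([425.3056, 268.6111]))
handle? [ 0.4362 -0.0313] 3.0281443595886186 (25.5748348236084, 25.150543212890625, array([209.9189, 183.7027]))
handle? [ 0.5503 -0.0254] -87.80246448516846 (105.06065368652344, 54.37346267700195, array([307.5038, 181.2955]))
handle? [0.6918 0.0881] -86.20711827278137 (22.107389450073242, 11.376930236816406, array([447.1967,  87.3607]))
rail [ 0.5545 -0.2066] 3.0327854156494114 (86.93852996826172, 86.17274475097656, array([298.2357, 296.6688]))
rail [ 0.425  -0.2183] -45.3881950378418 (83.71797943115234, 50.48126983642578, array([214.9528, 299.3622]))
rail [ 0.5849 -0.1062] 3.0307152271270787 (342.12103271484375, 11.90073299407959, array([325.2505, 235.0178]))
rail [ 0.5558 -0.0938] 3.0298252105712917 (148.22084045410156, 7.298154354095459, array([304.4311, 226.0844]))
rail [ 0.8069 -0.0172] -87.06787061691286 (169.21377563476562, 6.303103446960449, array([501.0989, 176.5437]))
rail [0.5767 0.0463] 3.0240263938903813 (342.5938415527344, 17.96932029724121, array([331.1782, 119.5318]))
```

View pics/chkz.png

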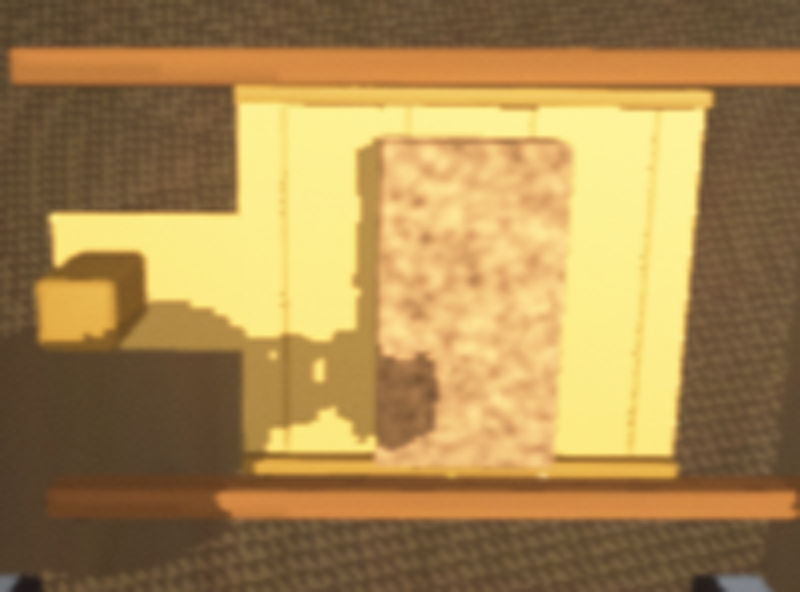

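```bash
python3 - <<'E'
from h import *
for p,n in (((.62,-.02,.34),"a"),):pass
for n in ("scene","side"):
    v=shot(n)
    uv=proj(v,[.552,-.028,.03])[0].astype(int); print(n,uv)
    cv2.imwrite(f"pics/z_{n}.png",cv2.resize(v["p"][uv[1]-40:uv[1]+40,uv[0]-50:uv[0]+50,::-1],None,fx=8,fy=7,interpolation=cv2.INTER_CUBIC))
E
```

```text
scene [296 218]
side [265 216]
```

View pics/z_scene.png

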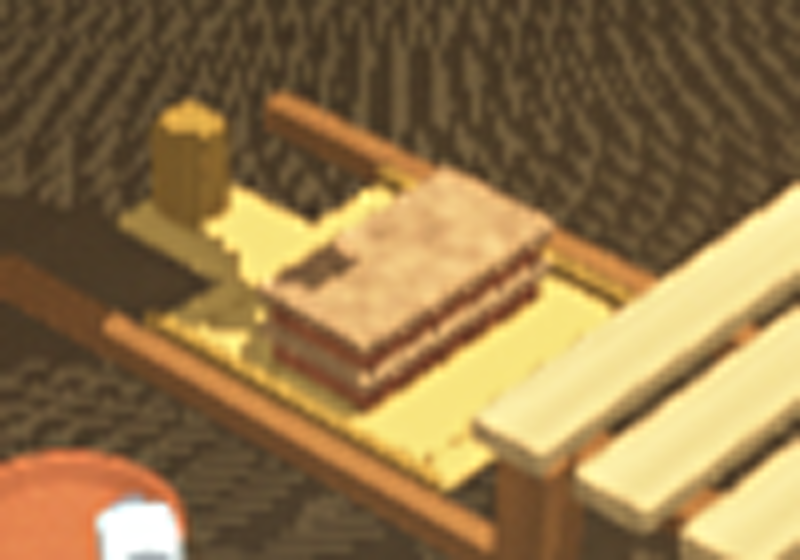

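View pics/z_side.png

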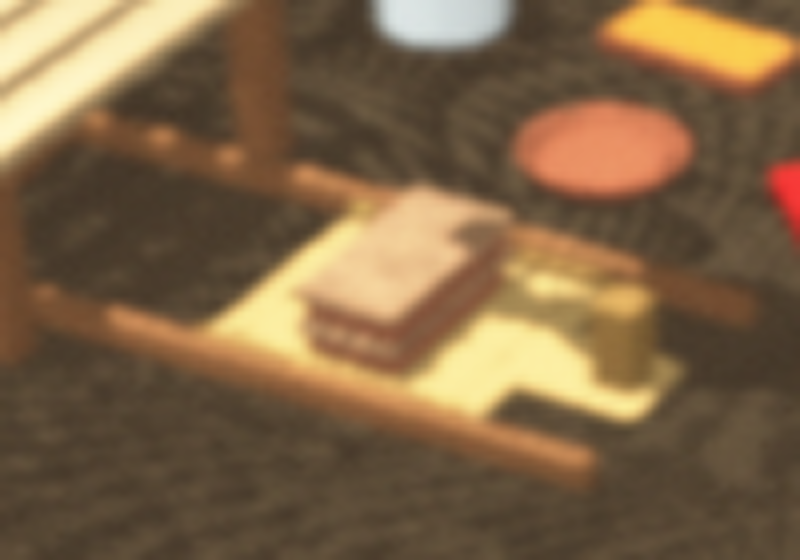

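```bash
sed -i 's/^TR=.*/TR=np.array([.5518,-.0274]); TA=np.radians(2.9)/' h.py; python3 - <<'E'
from h import *
cycle([0.5740,-.3396],-4,"tile",.052,"t3")
E
```

```text
grip gap 0.0486 [ 0.5745 -0.3399  0.0254]
lift gap 0.0484 [-0.2045 -1.0811 -1.8859] 55.3167
held [0.0495 0.0495 0.0495] 0.010796708414986677 1.7738128175029377 gap 0.0485
pile [(array([ 0.551, -0.028]), np.float64(-87.83004093170165), (107.73192596435547, 55.967105865478516, array([316.7781,  63.5656])))]
place hit True z-exp 0.0008 gap 0.0483 [-0.6103 -0.3411  4.0607]
t 60.2
after [(array([ 0.5511, -0.0266]), np.float64(-87.00186419487), (99.24107360839844, 49.857696533203125, array([309.5354, 183.9882])))]
```

View pics/t3_held.png

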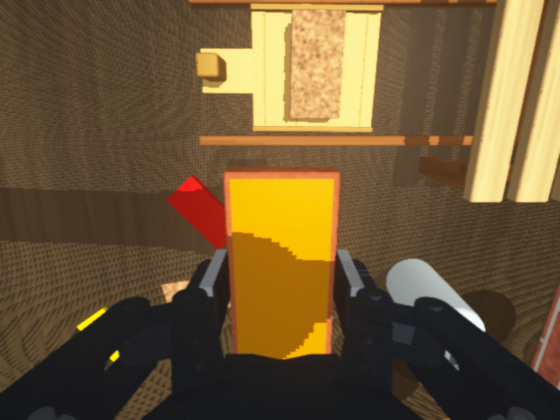

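View after.

```bash
python3 - <<'E'
from h import *
import pickle
sleep(.2); v=shot("wrist","pre")
C=cloud(v); print(plates(v,.062,.072,.066))
m=((C[...,2]>.05)&(C[...,2]<.061+.02)).astype(np.uint8)
for r in rects(v,m,.062,100): print("handle?",r[0],np.degrees(r[1]),r[2:])
V=pickle.load(open("v.pkl","rb")); V["scene"]=shot("scene","sc_pre"); V["side"]=shot("side","sd_pre"); V["w"]=v
for k,q in V.items():
    g=cv2.inRange(hsv(q),(40,80,60),(90,255,255))
    for r in rects(q,g,.014,120):
        print(k,"green",r[0],r[2:])
cv2.imwrite("pics/prez.png",cv2.resize(V["scene"]["p"][170:300,220:420,::-1],None,fx=4,fy=4,interpolation=cv2.INTER_CUBIC))
E
```

```text
[(array([ 0.5512, -0.0272]), np.float64(-87.01252675056459), (98.50672912597656, 49.88265609741211, array([308.416, 183.772])))]
handle? [ 0.7098 -0.131 ] -37.85820770263668 (34.78684997558594, 30.985204696655273, array([427.6049, 271.3827]))
handle? [ 0.4364 -0.0311] 2.996051311492915 (25.777843475341797, 25.12885284423828, array([210.0405, 183.7297]))
handle? [ 0.5503 -0.0256] -87.8287250995636 (105.41654205322266, 54.38677215576172, array([307.717 , 181.5925]))
handle? [0.6986 0.0889] 2.9805593490600644 (25.468725204467773, 23.062854766845703, array([451.9643,  89.2024]))
scene green [ 0.5045 -0.6563] (394.8758239746094, 214.20159912109375, array([102.7638, 354.6674]))
scene green [-0.0339  0.8351] (283.20538330078125, 99.58535766601562, array([336.1327,  77.9592]))
scene green [-0.0277  0.9764] (293.97760009765625, 99.65672302246094, array([354.701 ,  69.7113]))
scene green [-0.5576  0.813 ] (518.4525146484375, 60.490867614746094, array([258.9054,  54.0676]))
scene green [-0.9537  0.9521] (1196.9603271484375, 89.61833190917969, array([233.4662,  32.9189]))
scene green [0.3377 1.7037] (2143.2041015625, 176.68106079101562, array([474.9091,  72.0044]))
scene green [0.0986 1.63  ] (1717.833984375, 230.25929260253906, array([440.824 ,  53.8827]))
scene green [-0.098   1.6369] (1421.755859375, 79.39555358886719, array([414.9775,  42.5225]))
side green [0.2252 0.5367] (116.88790893554688, 104.42768096923828, array([246.3431, 373.569 ]))
side green [0.598  0.7303] (132.9168701171875, 21.751689910888672, array([ 89.5244, 359.3415]))
side green [0.6019 0.668 ] (133.2146453857422, 24.461711883544922, array([107.9136, 342.0617]))
side green [ 0.7193 -0.8975] (604.075927734375, 142.63587951660156, array([332.381 , 131.3571]))
side green [-0.1964 -1.8243] (1474.6824951171875, 70.28702545166016, array([544.4505, 112.5   ]))
```

View pics/prez.png

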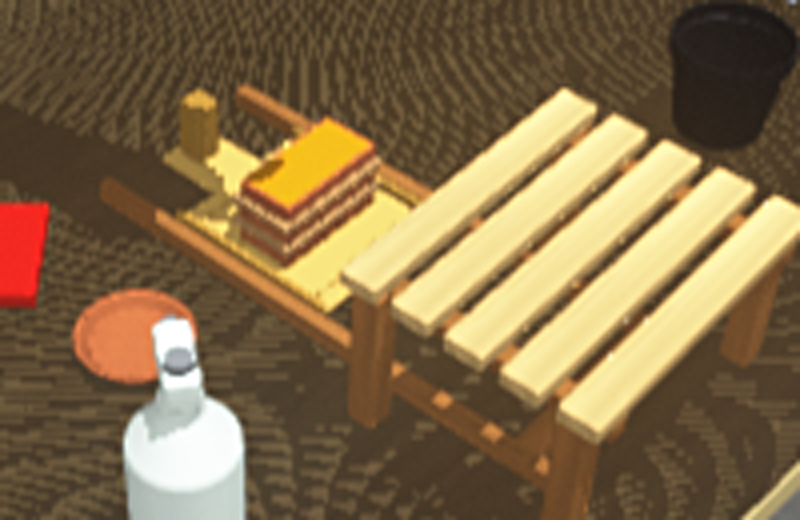

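```bash
python3 - <<'E'
from h import *
A=att(np.radians(2.97+90)); h=np.array([.4350,-.0323])
for A,n in ((A,"y"),(att(np.radians(2.97-90)),"-y")):
  for z in (.15,.06): print(n,inverse_kinematics(np.array([*h,z]),A))
  print(inverse_kinematics(np.array([.61,-.02,.06]),A))
A=att(np.radians(2.97+90))
command_gripper(.055,30)
movep(np.array([*h,.16]),A)
hit=move_l(np.array([*h,.060]),feed=.05,until_force=6); print(hit,sense()["position"])
if not hit:
    command_gripper(.015,30); s=sense(); print(s["finger_gap"],s["wrist_force"],s["position"],s["time_s"])
v=shot("wrist","grab"); shot("side","sd_grab"); v=shot("scene")
cv2.imwrite("pics/grabz.png",cv2.resize(v["p"][120:270,200:400,::-1],None,fx=4,fy=4,interpolation=cv2.INTER_CUBIC))
E
```

```text
y [ 0.7441  0.3515 -0.903   2.149   0.3836  0.807   1.2224]
y [ 0.613   0.5098 -0.778   2.218   0.6133  0.6374  1.0107]
[ 0.5198  0.7408 -0.7946  1.8179  0.6764  0.8777  1.024 ]
-y [ 0.3518  0.2525 -0.4281  2.1674  0.1528  0.7495 -1.6954]
-y [ 0.2628  0.4116 -0.3417  2.2361  0.268   0.5309 -1.8036]
[ 0.1808  0.611  -0.2964  1.8382  0.2541  0.7293 -1.7745]
False [ 0.4352 -0.0323  0.0602]
0.023422753364970263 [-0.4848 -2.8127  4.0582] [ 0.435  -0.033   0.0603] 65.4917
```

View pics/grabz.png

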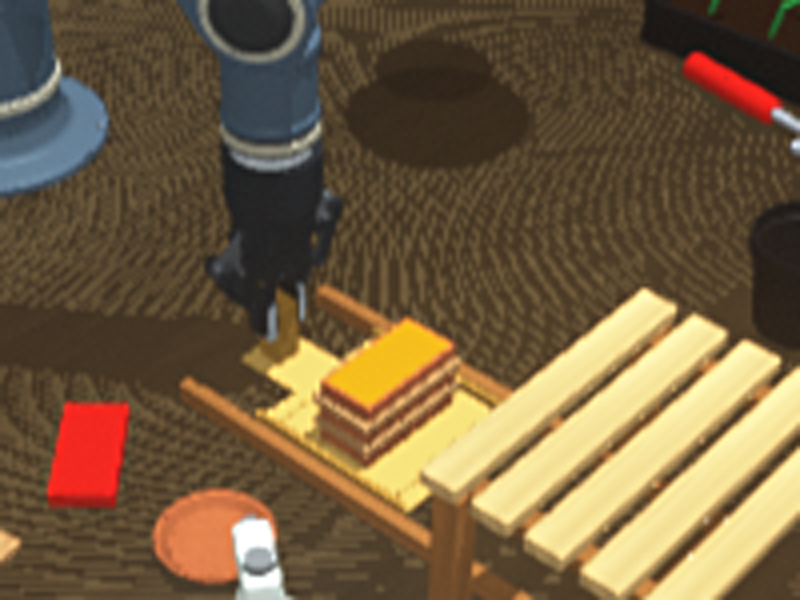

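```bash
python3 - <<'E'
from h import *
p0=np.array([.4350,-.0328,.0602]); d=np.array([np.cos(np.radians(2.97)),np.sin(np.radians(2.97)),0]); l=np.array([-d[1],d[0],0])
for k in (.05,.10,.15):
    hit=move_l(p0+d*k-l*.001*min(1,k/.1),feed=.035,until_force=25); s=sense()
    print(k,hit,s["position"],s["wrist_force"],s["finger_gap"],s["time_s"])
    if hit: break
E
```

```text
0.05 False [ 0.4823 -0.0311  0.0602] [-7.504  -1.1959 10.0712] 0.02382919805001077 67.2167
0.1 False [ 0.5328 -0.0286  0.0602] [-5.6815 -1.7037  9.4576] 0.023327735674314343 68.7917
0.15 False [ 0.5828 -0.0261  0.0602] [-6.4319 -1.9224  7.8525] 0.023785764236884745 70.3667
```

```bash
python3 - <<'E'
from h import *
p0=np.array([.4350,-.0328,.0602]); d=np.array([np.cos(np.radians(2.97)),np.sin(np.radians(2.97)),0]); l=np.array([-d[1],d[0],0])
hit=move_l(p0+d*.195-l*.001,feed=.02,until_force=12); s=sense()
print(hit,s["position"],s["wrist_force"],s["finger_gap"],s["time_s"], (s["position"]-p0)@d)
sleep(.3); s=sense(); print(s["position"],s["wrist_force"])
v=shot("scene")
cv2.imwrite("pics/homez.png",cv2.resize(v["p"][120:270,230:430,::-1],None,fx=4,fy=4,interpolation=cv2.INTER_CUBIC))
E
```

```text
True [ 0.6111 -0.0247  0.0602] [-1.7225  0.4927  5.0322] 0.023573589471677002 71.8083 0.17631633066384264
[ 0.6111 -0.0247  0.0602] [-0.8904 -0.4446  4.1592]
```

View pics/homez.png

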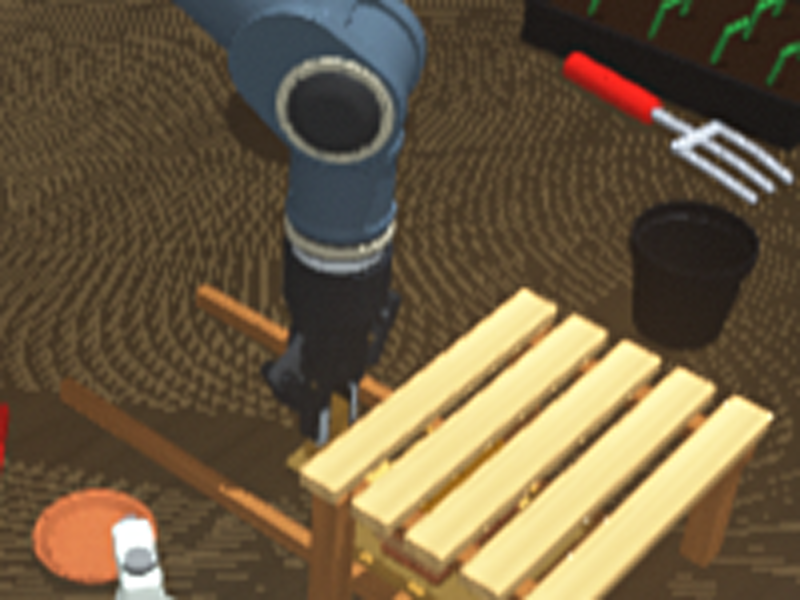

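```bash
python3 - <<'E'
from h import *
s=sense();p=s["position"]; d=np.array([np.cos(np.radians(2.97)),np.sin(np.radians(2.97)),0])
hit=move_l(p+d*.006,feed=.01,until_force=14); s=sense(); print(hit,(s["position"]-p)@d,s["wrist_force"],s["finger_gap"])
sleep(.2)
command_gripper(.055); s=sense(); print(s["position"],s["time_s"])
move_l(s["position"]+[0,0,.12],feed=.1)
movep(np.array([.50,-.02,.26]),att(np.radians(2.97))); sleep(.3)
v=shot("wrist","fin"); C=cloud(v)
m=((C[...,2]>.05)&(C[...,2]<.066)).astype(np.uint8)
for r in rects(v,m,.062,100): print("handle?",r[0],np.degrees(r[1]),r[2:])
for n in ("scene","side"):
    q=shot(n,"fin_"+n); uv=proj(q,[.728,-.02,.04])[0].astype(int)
    cv2.imwrite(f"pics/finz_{n}.png",cv2.resize(q["p"][uv[1]-50:uv[1]+50,uv[0]-70:uv[0]+70,::-1],None,fx=5.6,fy=5.6,interpolation=cv2.INTER_CUBIC))
E
```

```text
True 0.00014474658089438808 [-2.0915 -0.7928  3.7823] 0.02371938490562423
[ 0.611  -0.0247  0.0599] 73.2333
handle? [ 0.689  -0.2868] 56.76972198486328 (45.08246994018555, 22.38555145263672, array([417.3077, 392.8718]))
handle? [ 0.7065 -0.1252] 42.650924682617195 (30.039798736572266, 27.27210235595703, array([457.0375, 284.8625]))
handle? [ 0.6081 -0.0228] 3.0629258155822723 (26.458864212036133, 24.903400421142578, array([384.6941, 193.6824]))
handle? [ 0.7138 -0.0161] -87.62914490699768 (105.0075912475586, 45.195369720458984, array([480.6128, 180.9499]))
handle? [0.6975 0.0877] 3.055485486984254 (26.63729476928711, 21.35647964477539, array([491.0606,  90.2222]))
```

View pics/fin.png

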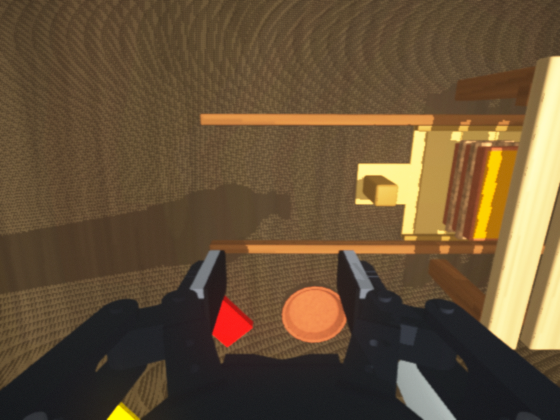

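View pics/finz_scene.png

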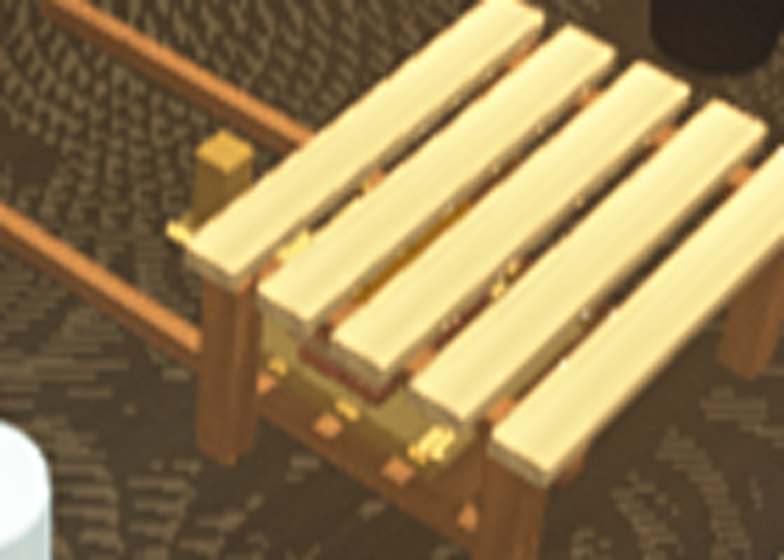

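View pics/finz_side.png

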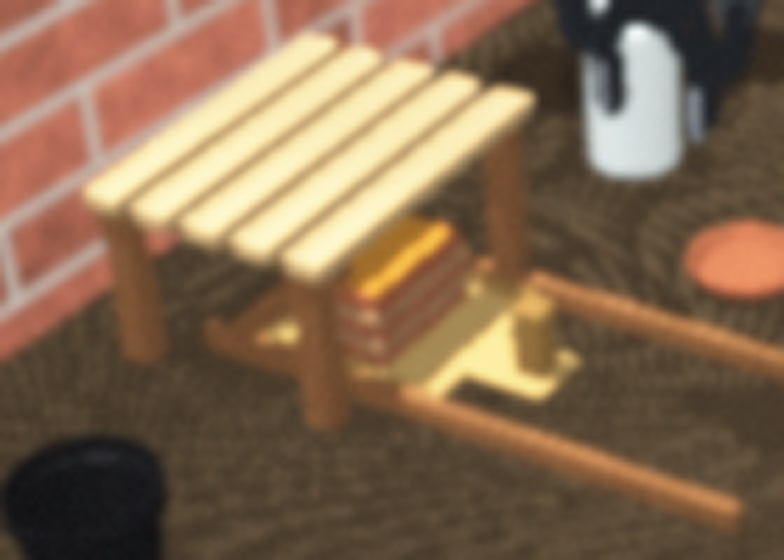

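```bash
python3 - <<'E'
from h import *
sleep(.5); print(sense()["time_s"]); finish_job()
E
```

```text
76.7333
the job is handed in; nothing more can be done
```

The tiles are stacked on the tray and the loaded tray is home under the shelf. I handed the job in at about 77 s of the 210 s allowed.

- **Pile:** Only three tiles were present: blue, cream and amber. No green tile showed in any view. From the bottom the pile is blue, cork, cream, cork, amber. Each piece was within about 1 mm of where I aimed, measured right after placing, apart from the second sheet below. The third cork sheet stayed on the table.
- **Tray moved once:** Right after the second sheet was placed, the tray shifted about 3 mm sideways within the rail play, carrying the pile with it. That sheet ended about 1 mm and 1° off the pile. I re-aimed the last tile at the shifted position, which I worked out from the tray's movement because the tiles below were hidden from above.
- **Slide:** I gripped the handle and pushed the tray 176 mm until it hit the stop. A second push of about 14 N moved it only 0.1 mm. The tray's final position agrees with the home position worked out from the rails to about 1 mm.
- **Last checks:** The wrist and side cameras show the pile upright and neat under the shelf, and the gripper clear of everything. The pots, saucer, bottle, fork and tin were never touched.
- **Failed check:** One position check stopped me before I placed the cream tile. The likely cause was the sheet below being cut off at the edge of the picture, so I carried on. The next look showed the cream tile where it should be.

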